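# Drift a stuck bush out of a press-out stand

### The job

Take the drift with the red handle out of its holder, feed it down through the funnel hole of the press-out stand and push the stuck brass bush down until the spring jaws let go of it and it drops into the catch cup. Press gently and stop as soon as the bush lets go: do not drive the drift on and ram the bush against the cup, and do not force the drift against the guide plate. Then put the drift back upright in its holder, fully down, and leave the other parts where they are.

Things in the scene. Friction and masses are not known exactly. Their poses are not given: they have to be found in the camera images.
- drift: drift rod standing upright, tip down, in its holder: steel blade 12 mm in diameter, 65 mm long; above it a round red handle 22 mm in diameter (65 to 115 mm above the tip) and a 6 mm brass cap; 121 mm in all, about 0.12 kg. Origin: centre of the flat tip; z points from the tip to the handle. It may lean 3 degrees in the holder.
- holder: fixed grey block, 56 x 56 x 45 mm on a 76 x 66 x 6 mm foot, with one upright hole 15 mm wide (3 mm chamfer at the mouth) and 40 mm deep for the drift, whose tip then rests 5 mm above the bench. Origin: centre of the underside; the hole is in the middle.
- stand: fixed press-out stand, base 90 x 130 mm, 104 mm high; two posts at y = +-50 mm carry an aluminium guide plate 50 x 124 mm, its top 98 mm and underside 84 mm above the bench. A blue receiver block, 25 mm tall, with the stuck bush is clamped to the posts under the plate, at a height that varies and is not measured. Origin: centre of the underside, below the guide hole; z up.
- guide_mouth (a point): centre of the guide hole at the top face of the stand's guide plate; z up. The hole goes upright through the plate, 14.6 mm wide, with a 3 mm funnel chamfer; the receiver's bore (20 mm wide) is in line below it.
- bush: brass bush, 18 mm outside diameter, 22 mm tall, upright, stuck in the receiver 5 to 7 mm below the guide plate. The drift cannot enter its hole and bears on its upper end. More than 25 N on it would damage it. Origin: centre of its lower end.
- jaw_front (a joint): spring jaw in the receiver's bore, -x side of the stand: 0 to -0.0008 m while gripping the bush, -0.0020 m when snapped shut. The two jaws hold the bush by friction (5 to 15 N in all while it slides). Their lower edges lie 39 to 57 mm above the bench, height unknown; once the bush's upper end passes these, the resistance vanishes and the bush drops.
- jaw_back (a joint): the opposite, equal jaw: 0 to -0.0008 m gripping, -0.0020 m shut. The released bush falls 4.5 mm into a clear catch cup, 27 mm wide inside, with a rigid steel floor, hung from the receiver; the floor is 26.5 mm below the jaws' lower edges, so a drift that goes on more than 4.5 mm after the release rams the bush against the cup.
- steel_ring: bystander: loose steel ring, 36 mm wide, 12 mm high, lying flat on the bench; origin at the centre of its underside.
- flanged_bush: bystander: loose steel bush with a 30 mm flange at its foot, 28 mm high, standing on the bench; origin at the centre of its underside.
- long_bush: bystander: loose steel bush 26 mm wide, 45 mm high, standing on the bench; origin at the centre of its underside.

How it is judged:
By the outcome, as a careful person would: the job done as asked, in the order asked, and still so for the second after the job is handed in, with the robot touching nothing.
It also fails if it takes over 58 s, if anything falls off the work surface, if the arm or the gripper's body presses on something with over 40 N, if the wrist force passes 120 N, or if a joint passes its speed limit or range.

### The arm

A 6-joint arm with a two-finger parallel gripper is mounted at the origin on a cart in front of the work surface, level with it; the furniture and walls round the work are solid. World frame = base frame: x ahead of the robot, y to its left, z up, the work surface at z = 0. Lengths are in m, angles in rad, forces in N, time in s.
With the tool pointing down it reaches from about 0.3 to 0.75 m from the base axis. Payload 8.5 kg.
Tool frame: the origin (TCP) lies at the very end of the fingers, on their centre line; the grasp point (between the pads) lies 19 mm behind it; x points along the fingers, z is the direction in which the jaws open and shut, and the axes are right-handed (so a half turn about x gives the same grasp; the last joint's range is limited). The gripper opens to 85 mm and grips with 20 to 120 N. Pads are 22 mm wide; open, the fingers measure 114 mm over their backs; the gripper's body (76 mm by 85 mm) begins 54 mm behind the grasp point. The pads swing forward as they close: fully open they stand 13 mm farther back than shut.
Start: joints at [-1.355, 0.381, 1.297, -0, 1.464, -0.215], TCP at [0.23, -0.5, 0.231] pointing down, gripper open.
Joint ranges: [-3.11, 3.11], [-0.89, 2.33], [0.22, 2.48], [-1.42, 4.56], [0.17, 2.85], [-2.88, 2.88]. Speed limits (rad/s): [2.39, 2.39, 3.14, 3.14, 3.14, 3.14].

### API

Orientations are given as a unit quaternion [w, x, y, z].
In Python, from station import arm gives the robot as it stands.
- The arm moves only by the shell command python3 -m inch 'ROWS'. ROWS is a JSON object of lists of equal length, an entry for each row: "hand": the finger opening in mm, from 0 to 85.4; "slide": the shift along the world's x, y, z in mm, a list of three; "spin": the turn about the world's z in rad. In form: {"hand": [hand, ...], "slide": [[x, y, z], ...], "spin": [spin, ...]}. A call has 1 to 5 rows; each row is the pose to reach, as a shift and turn from the pose commanded when the call began; what a row does not reach only later rows make up. A row lasts 1/12 s, in which the tool goes at most 41.7 mm and 7.16 degrees, less where a joint would pass 70% of its speed; a pose out of reach is approached as far as the arm can. A call with a gripper value outside its range is refused whole. The fingers move at their own pace and stop on an object; the grip force is fixed at half the most. Time passes only in rows, so rows that repeat a pose let the fingers close. It gives the time, the measured TCP pose, the force and the opening at its end, in the units of the state.
- arm.read_state(): the state, without advancing time (a new reading comes with each control period).
- arm.capture(name): name is "side" or "top"; returns (picture, depth): 480x640x3 uint8, red, green, blue; 480x640 float32, m along the optical axis (not along the pixel's ray), 0 where there is no reading.
- arm.camera_info(name): a dict with "K" (3x3 intrinsics, pixels), "dist_coeffs" ([k1, k2, p1, p2, k3] as OpenCV has them; the pictures are not rectified), "rvec" (rotation vector, rad) and "tvec" (3), from world to camera coordinates, as OpenCV has them. Camera axes: x right, y down, z forward; pixel columns grow to the right and rows downward; lengths in m; the calibration is good to about 2 mm. A picture is of the moment at which its call begins. camera_info takes no time and is no camera call.
- arm.sign_off(): hands the job in, once; it reports no verdict.
The state is a dict: "time": time; "joints": joint angles; "qd": joint speeds; "effort": joint torques, N m; "position": TCP position; "eef_rot": TCP orientation; "contact_force": force on the tool from outside, world axes, zero at the start; "wrist_torque": the same for the moment, N m; "finger_gap": opening from 0.0 (shut) to 1.0 (fully open).
Only numpy, scipy, OpenCV 4.12 (cv2) and the standard library are available. Lean on these libraries where they do the work, as an engineer would, in place of code of your own. Each camera call takes 0.05 s, during which the arm holds its last target.

## Working session

There is one attempt and no reset: what is moved stays moved. The work goes in short steps, Python scripts to look and compute and a shell command to move; the robot and the scene stay as the last step left them, time stands still between calls to the robot, and variables do not carry over. Pictures are saved under pics/ and viewed, and the job is handed in when it is done.

```bash
ls; mkdir -p pics; python3 - <<'E'
from station import arm
import cv2
s=arm.read_state();print(s)
for n in("side","top"):
    p,d=arm.capture(n);cv2.imwrite(f"pics/{n}0.png",p[:,:,::-1]);print(n,arm.camera_info(n))
    import numpy as np; np.savez(f"{n}0.npz",p=p,d=d)
E
```

```text
pics
{'time': 0.0, 'joints': array([-1.35530369e+00,  3.81175741e-01,  1.29823189e+00, -5.51843672e-06,
        1.46363910e+00, -2.15299918e-01]), 'qd': array([-0.00059863,  0.00032554,  0.00068454,  0.00146393, -0.00028028,
        0.00022939]), 'effort': array([-7.64628148e-04, -4.48467457e+01, -2.31280231e+01, -1.98432772e-04,
        4.76850400e-03,  4.60029327e-06]), 'position': array([ 0.22960725, -0.49945645,  0.23073241]), 'eef_rot': array([ 0.5949482 ,  0.38194044,  0.59567805, -0.38121622]), 'contact_force': array([-0.68053824,  0.03387422, -1.01778555]), 'wrist_torque': array([ 0.05121826, -0.01096939,  0.01460599]), 'finger_gap': 1.001087505942979}
side {'K': array([[585.40813123,   0.        , 322.0075545 ],
       [  0.        , 585.40813123, 246.52780876],
       [  0.        ,   0.        ,   1.        ]]), 'dist_coeffs': array([-0.06100923,  0.        ,  0.        ,  0.        ,  0.        ]), 'rvec': array([ 0.54473629, -2.3169211 ,  1.63268451]), 'tvec': array([0.38499654, 0.24306047, 0.55755867])}
top {'K': array([[447.65278278,   0.        , 322.71645056],
       [  0.        , 447.65278278, 233.62804182],
       [  0.        ,   0.        ,   1.        ]]), 'dist_coeffs': array([-0.00503043,  0.        ,  0.        ,  0.        ,  0.        ]), 'rvec': array([ 2.16284454, -2.15377679,  0.13150078]), 'tvec': array([-0.18066964,  0.49810682,  0.89146613])}
```

View pics/side0.png

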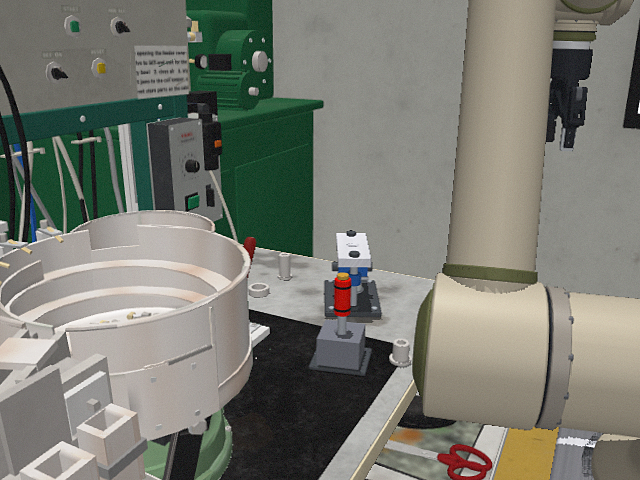

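View pics/top0.png

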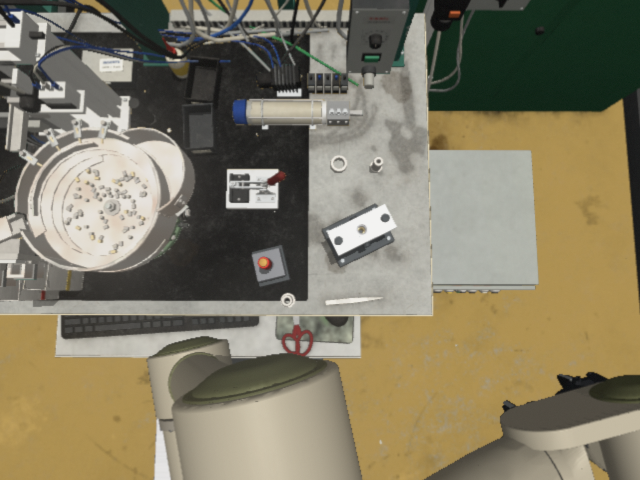

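The top view shows the drift cap at about (265,263), the stand's plate and hole at (361,230), and the bystanders at (339,163), (377,164) and (288,299). The side view shows the drift at (343,290) in front of the stand. Next I zoom in and measure.

```bash
cat > h.py <<'E'
import numpy as np,cv2
from station import arm
def cam(n):
    c=arm.camera_info(n);R=cv2.Rodrigues(c["rvec"])[0];return c["K"],c["dist_coeffs"],R,np.array(c["tvec"]).ravel()
def ray(n,uv):
    K,D,R,t=cam(n);q=cv2.undistortPoints(np.array(uv,float).reshape(-1,1,2),K,D).reshape(-1,2)
    d=np.c_[q,np.ones(len(q))]@R;return -R.T@t,d   # d scaled so depth=1
def plane(n,uv,z):
    o,d=ray(n,uv);return o+d*((z-o[2])/d[:,2])[:,None]
def proj(n,X):
    c=arm.camera_info(n);return cv2.projectPoints(np.array(X,float).reshape(-1,1,3),c["rvec"],c["tvec"],c["K"],c["dist_coeffs"])[0].reshape(-1,2)
def tri(uv1,uv2,a="side",b="top"):
    o1,d1=ray(a,uv1);o2,d2=ray(b,uv2);d1=d1[0]/np.linalg.norm(d1[0]);d2=d2[0]/np.linalg.norm(d2[0])
    s=np.linalg.lstsq(np.c_[d1,-d2],o2-o1,rcond=None)[0];p=o1+s[0]*d1;q=o2+s[1]*d2;return (p+q)/2,np.linalg.norm(p-q)
def cloud(n,d):
    v,u=np.mgrid[0:480,0:640];o,r=ray(n,np.c_[u.ravel(),v.ravel()]);return (o+r*d.reshape(-1,1)).reshape(480,640,3)
E
python3 - <<'E'
from h import *
for n in("side","top"):
    z=np.load(n+"0.npz");p=z["p"][:,:,::-1]
    x0,y0,x1,y1=(290,220,430,400) if n=="side" else (230,140,430,320)
    cv2.imwrite(f"pics/{n}0z.png",cv2.resize(p[y0:y1,x0:x1],None,fx=3.3,fy=3.3,interpolation=cv2.INTER_CUBIC))
    hsv=cv2.cvtColor(p,cv2.COLOR_BGR2HSV);m=((hsv[...,0]<6)|(hsv[...,0]>174))&(hsv[...,1]>170)&(hsv[...,2]>80)
    k,l,st,c=cv2.connectedComponentsWithStats(m.astype(np.uint8))
    print(n,[(st[i].tolist(),c[i].round(1).tolist()) for i in range(1,k) if st[i][4]>20])
    print(-cam(n)[2].T@cam(n)[3])
z=np.load("top0.npz");C=cloud("top",z["d"])
print(C[263,265],C[235,350],C[270,262],C[163,377],C[280,320],C[299,288])
E
```

```text
side [([244, 237, 12, 21, 150], [249.7, 245.5]), ([334, 278, 17, 10, 121], [342.4, 282.8]), ([334, 288, 17, 22, 314], [341.8, 299.1]), ([334, 311, 16, 6, 64], [341.9, 313.3]), ([438, 444, 54, 36, 918], [464.3, 462.4])]
[0.1530987  0.56835362 0.41437585]
top []
[ 0.38667602 -0.17907854  0.94545033]
[ 0.43252166 -0.0733262   0.12658627] [ 0.48834767 -0.23073756  0.09642312] [ 0.42309216 -0.05681724  0.04331016] [ 0.64525949 -0.29044015  0.04276954] [ 0.40447628 -0.17323786 -0.00414452] [ 0.36460821 -0.10661258  0.0007295 ]
```

```bash
sleep 1
```

```text
(no output)
```

View pics/side0z.png

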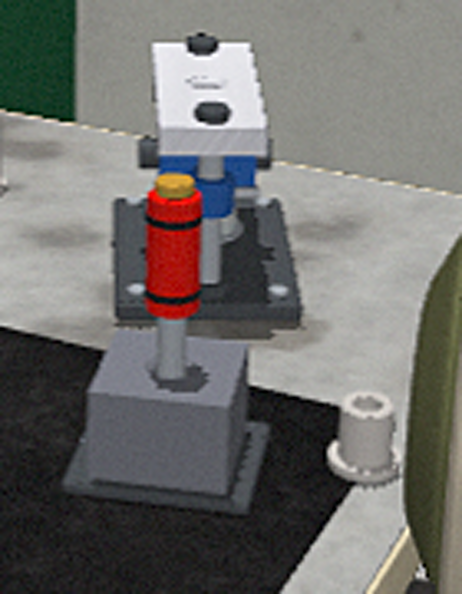

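View pics/top0z.png

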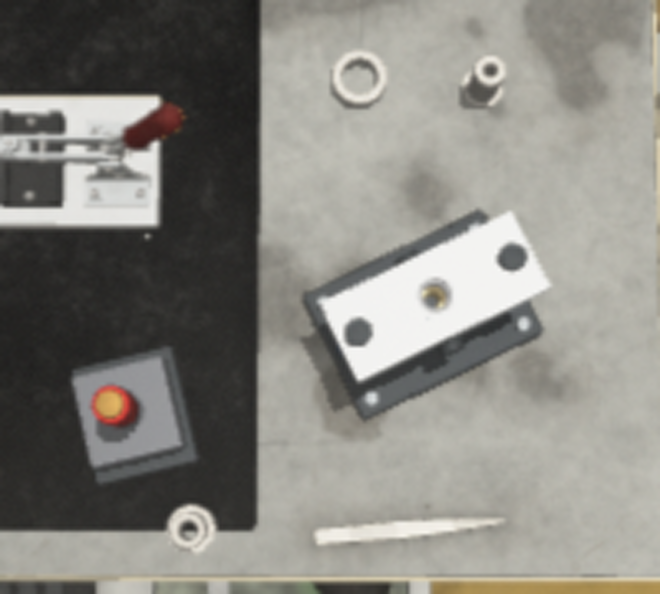

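```bash
python3 - <<'E'
from h import *
def comps(m,amin=15):
    k,l,st,c=cv2.connectedComponentsWithStats(m.astype(np.uint8));return [(i,st[i].tolist(),c[i].round(2).tolist()) for i in range(1,k) if st[i][4]>=amin],l
for n in("side","top"):
    p=np.load(n+"0.npz")["p"];hsv=cv2.cvtColor(p,cv2.COLOR_RGB2HSV)
    roi=np.zeros((480,640),bool)
    if n=="side": roi[215:405,290:400]=1
    else: roi[205:320,235:430]=1
    H,S,V=[hsv[...,i].astype(int) for i in range(3)]
    print(n,"brass",comps(roi&(H>9)&(H<28)&(S>110)&(V>80),4)[0])
    print(n,"red",comps(roi&((H<9)|(H>172))&(S>140)&(V>60))[0])
    w,l=comps(roi&(S<25)&(V>(225 if n=="top" else 205)),150)
    print(n,"white",w)
    for i,s,c in w:
        cs,_=cv2.findContours((l==i).astype(np.uint8),0,2);c0=max(cs,key=cv2.contourArea)
        print(cv2.minAreaRect(c0),cv2.approxPolyDP(cv2.convexHull(c0),4,True).reshape(-1,2).tolist())
    if n=="top":
        g=roi&(V>95)&(V<150)&(S<60);g[:,300:]=0
        w,l=comps(g,200);print("grey",w)
        for i,s,c in w:
            cs,_=cv2.findContours((l==i).astype(np.uint8),0,2);print(cv2.minAreaRect(max(cs,key=cv2.contourArea)))
        print(p[275,262],p[283,282])
E
```

```text
side brass [(1, [337, 273, 12, 7, 76], [342.76, 275.93])]
side red [(1, [334, 277, 17, 11, 130], [342.38, 282.63]), (2, [334, 288, 17, 22, 333], [341.8, 298.86]), (3, [334, 310, 17, 7, 72], [341.65, 313.29])]
side white [(1, [336, 233, 34, 26, 654], [352.24, 245.42])]
((352.5, 245.5), (25.0, 33.0), 90.0) [[365, 233], [369, 258], [339, 258], [336, 233]]
top brass [(1, [259, 258, 8, 9, 56], [262.59, 262.04]), (2, [362, 317, 68, 3, 204], [395.5, 318.0])]
top red [(1, [259, 257, 12, 12, 55], [265.98, 263.36])]
top white [(2, [328, 205, 68, 50, 1368], [361.27, 229.21]), (5, [326, 298, 44, 6, 150], [347.19, 300.38])]
((361.4444580078125, 228.88601684570312), (25.494430541992188, 63.7360725402832), 64.02560424804688) [[384, 205], [395, 226], [339, 254], [328, 231]]
((347.5136413574219, 300.2179260253906), (4.11696720123291, 43.165771484375), 86.42366790771484) [[369, 298], [326, 302]]
grey [(4, [252, 247, 34, 35, 295], [264.86, 263.56])]
((268.23529052734375, 263.9411926269531), (28.619203567504883, 29.10427474975586), 75.96376037597656)
[147 147 150] [47 46 44]
```

```bash
python3 - <<'E'
from h import *
p=np.load("top0.npz")["p"];g=cv2.cvtColor(p,cv2.COLOR_RGB2GRAY)
w=(g>225).astype(np.uint8);w[:195]=0;w[280:]=0;w[:,:315]=0;w[:,410:]=0
cs,_=cv2.findContours(w,0,2);c0=max(cs,key=cv2.contourArea);h=cv2.convexHull(c0)
r=cv2.minAreaRect(h);print(r,cv2.boxPoints(r).tolist())
f=np.zeros_like(w);cv2.drawContours(f,[h],-1,1,-1)
k,l,st,c=cv2.connectedComponentsWithStats(((f>0)&(g<215)).astype(np.uint8))
for i in range(1,k):
    if st[i][4]>15: print(st[i],c[i],plane("top",c[i],.098))
print("rect ctr",plane("top",r[0],.098)); B=plane("top",cv2.boxPoints(r),.098);print(B.round(4).tolist())
# side: hole
s=np.load("side0.npz")["p"];gs=cv2.cvtColor(s,cv2.COLOR_RGB2GRAY)
print(gs[238:252,340:366])
# drift: top cap
print("cap",tri((342.5,273.8),(263,262)), plane("top",(263,262),.126),plane("side",(342.6,274.7),.126))
print("stub red ctr top z=.12",plane("top",(265,263.4),.12))
print("holder top",plane("top",r[0],.045))
# rod in side
for v in range(317,333,2): print(v,gs[v,332:354])
E
```

```text
((361.4444580078125, 228.88601684570312), (25.494430541992188, 63.7360725402832), 64.02560424804688) [[327.2125244140625, 231.38363647460938], [384.5106201171875, 203.46917724609375], [395.6763916015625, 226.38839721679688], [338.3782958984375, 254.3028564453125]]
[380 213  10  10  73] [384.67123288 217.43835616] [[ 0.52232489 -0.29718275  0.098     ]]
[357 224  10  11  84] [361.46428571 228.9047619 ] [[ 0.4999745  -0.25257468  0.098     ]]
[334 236   9   9  71] [337.90140845 240.09859155] [[ 0.47828565 -0.20757521  0.098     ]]
rect ctr [[ 0.50001046 -0.25253704  0.098     ]]
[[0.4949, -0.1872, 0.098], [0.5495, -0.2972, 0.098], [0.5051, -0.318, 0.098], [0.4512, -0.2085, 0.098]]
[[230 231 232 228 228 228 228 229 229 232 233 233 234 234 232 230 231 231
  230 230 231 230 231 231 231 237]
 [231 232 230 229 227 224 227 227 227 227 228 227 231 232 230 232 233 229
  232 232 230 228 228 230 228 235]
 [232 232 228 227 227 227 227 227 225 227 228 226 226 230 228 231 229 230
  228 229 231 229 226 228 229 233]
 [230 229 229 228 226 225 225 227 228 227 227 227 227 230 231 228 232 229
  230 230 2
[... 1455 characters left out ...]
3  92  71  78  78
  85  83  79  80]
319 [ 68 118 114 106 145 121 108 119 122 130 127 130 121 121  94  79  82  84
  90  87  88  88]
321 [125 133 129 129 132 118 103 121 128 127 130 126 124 116  92  81  78  82
  83  87  86  88]
323 [131 133 130 128 135 116 104 122 130 130 130 125 124 108 118 131 130 132
 132 131 131 136]
325 [125 126 129 129 132 120 109 120 123 131 131 125 122 106 117 129 132 127
 128 132 131 129]
327 [131 126 126 131 131 115 105 117 130 129 124 129 121 108 120 132 129 129
 129 126 128 129]
329 [131 128 122 118 119 111 111 124 124 133 134 120 124 116 115 126 125 131
 131 130 132 131]
331 [129 124 109 114 104  92 118 122 130 128 131 120 122 105  82  70  65  62
  57 107 137 128]
```

```bash
python3 - <<'E'
from h import *
p=np.load("top0.npz")["p"]
print("mouth side",plane("side",(352,245),.098),"tri",tri((352,245),(361.5,228.9)))
hsv=cv2.cvtColor(p,cv2.COLOR_RGB2HSV)
g=cv2.cvtColor(p,cv2.COLOR_RGB2GRAY)
print(g[244:288:2,246:296:2])
c=np.array([[75,372],[165,350],[185,445],[95,468]])/3.3+[230,140]-.4
P=plane("top",c,.045);print(P.round(4).tolist(),P.mean(0))
# red+brass blob all in top, side rows
s=np.load("side0.npz")["p"].astype(int)
for v in range(272,332,4):
    r=s[v,328:360];red=(r[:,0]-r[:,2]>50);u=np.where(red)[0]+328
    print(v,(u.min(),u.max(),u.mean()) if len(u) else cv2.cvtColor(np.load("side0.npz")["p"],cv2.COLOR_RGB2GRAY)[v,328:360])
E
```

```text
mouth side [[ 0.49975138 -0.25213172  0.098     ]] tri (array([ 0.49999573, -0.25266682,  0.09779292]), np.float64(3.381385760715015e-05))
[[ 37  37  36  38  37  36  37  42  38  43  47  49  47  45  42  44  50  53
   45  44  44  44  44  44  44]
 [ 38  37  37  35  37  37  39  41  38  41  43  44  46  48  58  81  88  91
   59  45  45  44  43  42  44]
 [ 41  37  36  38  38  38  38  40  40  46  61  81  87  93 102 121 124  91
   72  47  45  45  43  43  45]
 [ 40  37  38  40  45  45  63  80  85  91 100 119 141 144 150 152 147  82
   84  49  49  45  45  46  46]
 [ 41  39  37  75  85  91 104 118 137 142 149 148 149 151 151 152 150  88
   89  52  48  47  48  47  49]
 [ 38  38  40 104 138 141 146 147 148 149 150 150 149 151 150 151 152 107
   88  61  47  45  47  49  47]
 [ 38  37  41 124 146 146 146 146 133 128 144 149 149 150 151 151 152 121
   86  70  48  47  47  48  45]
 [ 40  41  44  85 145 147 143 122 139 130 114  99 139 150 150 151 152 148
   78  82  44  42  46  46  47]
 [ 42  43  45  63 143 146 127 154 169 179 150  97  80 142 151 152 152 150
   83  90  49  43  44  46  46]
 [ 42  39  42  5
[... 1938 characters left out ...]
(350), np.float64(342.0))
300 (np.int64(334), np.int64(349), np.float64(341.5))
304 (np.int64(334), np.int64(349), np.float64(341.5))
308 (np.int64(335), np.int64(349), np.float64(342.0))
312 (np.int64(334), np.int64(349), np.float64(341.5))
316 (np.int64(340), np.int64(345), np.float64(342.5))
320 [134 129 135 140 143 137 139 138 139 121 105 121 128 132 130 124 123 113
  92  85  83  86  86  88  91  92  84  78  75  78  73  74]
324 [128 123 132 132 129 129 134 130 132 114 109 118 127 131 131 130 121 109
 115 133 129 131 128 129 131 130 128 129 132 128 133 129]
328 [126 130 129 130 127 130 127 130 120 112 108 119 130 130 130 126 121 102
 111 130 132 131 135 127 125 132 128 133 130 128 132 131]
```

```bash
python3 - <<'E'
from h import *
from scipy.spatial.transform import Rotation as Ro
q=arm.read_state()["eef_rot"];R=Ro.from_quat(q,scalar_first=True).as_matrix();print(R.round(3))
zx=R[:,2];print("jaw ang",np.degrees(np.arctan2(zx[1],zx[0])))
c=np.array([.43435,-.0696])
for z in(.126,.12,.095,.07,.055,.045): print(z,proj("side",[*c,z]),proj("side",[c[0]+.003,c[1]+.0013,z]))
d=np.array([.0018,-.0013]);print(np.degrees(np.arctan2(*d[::-1])))
print(np.degrees(np.arctan2(-.2972+.2076,.5223-.4783)))
E
```

```text
[[-0.     0.909  0.418]
 [ 0.001  0.418 -0.909]
 [-1.     0.    -0.001]]
jaw ang -65.31593032174406
0.126 [[342.82150796 274.62325368]] [[340.28060864 274.56009781]]
0.12 [[342.73063053 278.92273639]] [[340.19668441 278.85904167]]
0.095 [[342.35584725 296.58385683]] [[339.85064182 296.51799689]]
0.07 [[341.98729728 313.84236866]] [[339.51045584 313.77446939]]
0.055 [[341.7691484 324.0076489]] [[339.30914263 323.93858467]]
0.045 [[341.6249533  330.70651443]] [[339.1760947  330.63669743]]
-35.83765295427829
-63.845664221687095
```

Mouth at (0.500, -0.2527) agrees in both views. The drift leans roughly along the side camera's line of sight, about -65°. The jaws already point that way, so closing them will straighten it and no spin is needed. Next I move above the drift.

```bash
python3 -m inch '{"hand":[85,85,85,85,85],"slide":[[17,36,0],[34,72,0],[51,108,0],[69,144,0],[86,179,0]],"spin":[0,0,0,0,0]}'
python3 -m inch '{"hand":[85,85,85,85,85],"slide":[[17,36,0],[34,72,0],[51,108,0],[69,144,0],[86,179,0]],"spin":[0,0,0,0,0]}'
python3 -m inch '{"hand":[85,85,85,85],"slide":[[17,36,0],[33.5,71.5,0],[33.5,71.5,0],[33.5,71.5,0]],"spin":[0,0,0,0]}'
```

```text
time: 0.52
position: [0.316, -0.3187, 0.2311]
eef_rot: [0.595, 0.382, 0.595, -0.382]
contact_force: [0.5, -0.9, -0.1]
finger_gap: 0.994
time: 0.93
position: [0.402, -0.1397, 0.2313]
eef_rot: [0.595, 0.382, 0.595, -0.382]
contact_force: [0.6, -1.1, 0.4]
finger_gap: 0.993
time: 1.27
position: [0.4354, -0.0685, 0.2311]
eef_rot: [0.596, 0.38, 0.596, -0.38]
contact_force: [-0.2, -0.4, -0.5]
finger_gap: 0.996
```

```bash
python3 -m inch '{"hand":[85,85,85,85,85],"slide":[[0,-1.5,-37],[0,-1.5,-75],[0,-1.5,-112],[0,-1.5,-148],[0,-1.5,-148]],"spin":[0,0,0,0,0]}'
python3 - <<'E'
from h import *
for n,(x0,y0,x1,y1) in dict(side=(280,160,460,400),top=(190,170,340,330)).items():
    p,d=arm.capture(n);cv2.imwrite(f"pics/{n}1.png",cv2.resize(p[y0:y1,x0:x1,::-1],None,fx=2.4,fy=2.4,interpolation=cv2.INTER_CUBIC))
print(arm.read_state()["position"])
E
```

```text
time: 1.68
position: [0.4319, -0.0717, 0.0785]
eef_rot: [0.591, 0.382, 0.599, -0.383]
contact_force: [-1.8, 0.7, -0.8]
finger_gap: 0.995
[ 0.43490725 -0.07263969  0.0835897 ]
```

View pics/side1.png

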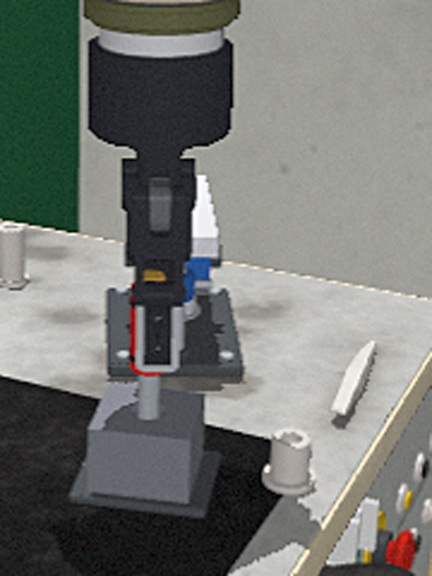

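View pics/top1.png

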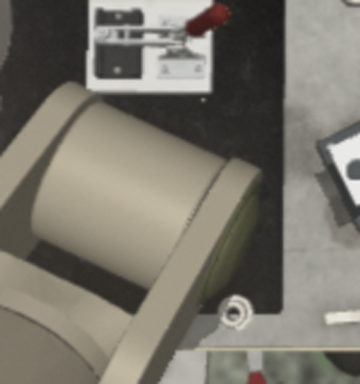

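The side view shows the near finger covering the drift handle, with the pad centred around u≈346 against 342 for the drift. I check that offset numerically.

```bash
python3 - <<'E'
from h import *
s=arm.read_state();print(s["position"],s["eef_rot"],s["qd"].round(3))
P=s["position"];j=np.array([-.418,.909,0])
for k in(0,.045,.055): print(k,proj("side",P+j*k+[0,0,.019]))
print(proj("side",[.4352,-.0702,.0985]),proj("side",[.4352+.00909,-.0702+.00418,.0985]))
E
```

```text
[ 0.43490725 -0.07263969  0.0835897 ] [ 0.5943404   0.38192021  0.59568607 -0.38217084] [ 0.01  -0.049 -0.045  0.002  0.009  0.007]
0 [[343.03785387 290.33593695]]
0.045 [[343.32933748 305.22320154]]
0.055 [[343.39854708 308.77009327]]
[[342.00317695 293.84328447]] [[334.33324736 293.71268986]]
```

```bash
python3 -m inch '{"hand":[85,85,85],"slide":[[-0.5,0,-3],[-0.5,0,-3],[-0.5,0,-3]],"spin":[0,0,0]}'
python3 - <<'E'
from h import *
p,d=arm.capture("side");cv2.imwrite(f"pics/side2.png",cv2.resize(p[220:345,300:400,::-1],None,fx=5,fy=4.5,interpolation=cv2.INTER_CUBIC))
s=arm.read_state();print(s["position"],s["qd"].round(3))
E
```

```text
time: 2.03
position: [0.4353, -0.0722, 0.0818]
eef_rot: [0.596, 0.382, 0.594, -0.381]
contact_force: [0.3, 0.0, 0.9]
finger_gap: 0.996
[ 0.4351852  -0.07207051  0.08157102] [ 0.003  0.006  0.006  0.    -0.004  0.001]
```

View pics/side2.png

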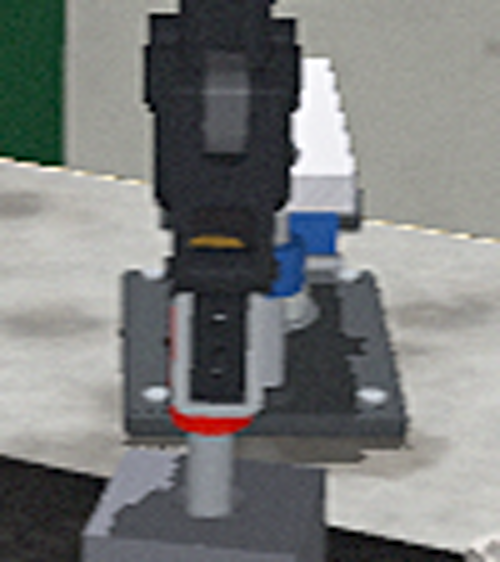

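```bash
python3 -m inch '{"hand":[85,85,85],"slide":[[1.2,1.2,-3],[1.2,1.2,-3],[1.2,1.2,-3]],"spin":[0,0,0]}'
python3 -m inch '{"hand":[30,18,18,18,18],"slide":[[0,0,0],[0,0,0],[0,0,0],[0,0,0],[0,0,0]],"spin":[0,0,0,0,0]}'
python3 -m inch '{"hand":[15,15,15,15,15],"slide":[[0,0,0],[0,0,0],[0,0,0],[0,0,0],[0,0,0]],"spin":[0,0,0,0,0]}'
```

```text
time: 2.33
position: [0.4359, -0.0704, 0.0774]
eef_rot: [0.595, 0.382, 0.595, -0.381]
contact_force: [-0.5, 0.1, 0.6]
finger_gap: 0.997
time: 2.75
position: [0.4359, -0.0705, 0.0773]
eef_rot: [0.595, 0.382, 0.595, -0.382]
contact_force: [1.2, -1.2, 0.5]
finger_gap: 0.297
time: 3.17
position: [0.4359, -0.0705, 0.0774]
eef_rot: [0.595, 0.382, 0.595, -0.382]
contact_force: [-0.6, 1.4, 4.6]
finger_gap: 0.241
```

```bash
python3 -m inch '{"hand":[10,10,10],"slide":[[0,0,0],[0,0,0],[0,0,0]],"spin":[0,0,0]}'
python3 -m inch '{"hand":[10,10,10,10,10],"slide":[[0,0,10],[0,0,25],[0,0,50],[0,0,80],[0,0,80]],"spin":[0,0,0,0,0]}'
python3 -m inch '{"hand":[10,10,10,10],"slide":[[0,0,25],[0,0,50],[0,0,50],[0,0,50]],"spin":[0,0,0,0]}'
python3 - <<'E'
from h import *
p,d=arm.capture("side");cv2.imwrite(f"pics/side3.png",cv2.resize(p[120:345,280:400,::-1],None,fx=3,fy=2.6,interpolation=cv2.INTER_CUBIC))
s=arm.read_state();print(s["position"],s["qd"].round(3),s["contact_force"],s["wrist_torque"])
E
```

```text
time: 3.42
position: [0.4359, -0.0705, 0.0774]
eef_rot: [0.595, 0.382, 0.595, -0.382]
contact_force: [-1.2, 1.5, 6.1]
finger_gap: 0.24
time: 3.83
position: [0.4377, -0.0714, 0.1613]
eef_rot: [0.598, 0.382, 0.593, -0.381]
contact_force: [0.9, -0.3, -0.2]
finger_gap: 0.243
time: 4.17
position: [0.436, -0.0706, 0.2073]
eef_rot: [0.596, 0.382, 0.595, -0.382]
contact_force: [-0.8, 0.0, -2.3]
finger_gap: 0.246
[ 0.43554335 -0.07044956  0.20636982] [-0.     0.016  0.015  0.     0.003  0.   ] [-0.50746435  0.29495117 -1.70254222] [-0.03517381  0.06589383 -0.00578713]
```

View pics/side3.png

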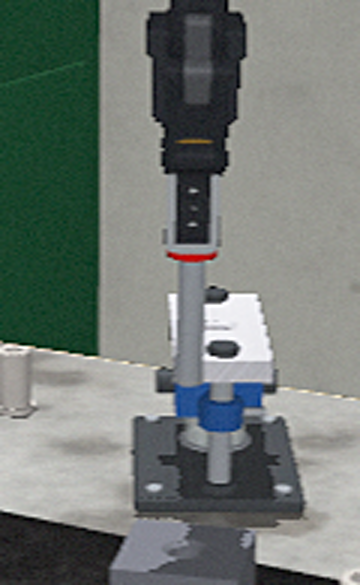

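Gripped and lifted: the blade hangs from about (u 343, v 220) to its tip near (343,268). Now I measure its axis against the TCP.

```bash
cat >> h.py <<'E'
def rows(p,r0,r1,c0,c1,step=3):
    g=cv2.GaussianBlur(cv2.cvtColor(p,cv2.COLOR_RGB2GRAY),(1,3),0).astype(int)
    for v in range(r0,r1,step): print(v,g[v,c0:c1])
E
python3 - <<'E'
from h import *
p,d=arm.capture("side");P=arm.read_state()["position"];print(P)
rows(p,216,276,332,358)
for z in (0,.03,.0724):print(z,proj("side",P-[0,0,z]),proj("side",P-[0,0,z]+np.array([.909,.418,0])*.006),proj("side",P-[0,0,z]-np.array([.909,.418,0])*.006))
E
```

```text
[ 0.43532176 -0.07031481  0.20598336]
216 [156 154 156 126 122 155 155 158 158 155 157 158 154 154 156 155 157 157
 158 155 109 122 158 155 152 151]
219 [153 155 155 158 132  80  80  65  73  71  75  80  76  74  77  75  72  72
  58  64 113 147 158 154 154 154]
222 [150 155 152 152 152 155 160 136 113 126 133 133 133 133 129 131  91 117
 162 154 150 151 152 155 155 152]
225 [152 152 153 153 155 155 158 132 111 131 136 139 140 138 134 129 127 143
 154 155 153 154 152 154 151 152]
228 [153 153 152 151 153 152 157 133 114 131 136 140 139 138 134 124 138 158
 156 156 156 154 151 155 153 154]
231 [151 151 153 151 149 150 155 130 113 131 137 139 140 138 133 128 118  90
  68  72  94 106 103 122 146 151]
234 [154 149 151 144 223 255 244 184 107 128 136 140 138 135 131 128  98  57
  63  64  62  55  44  72 218 252]
237 [153 151 152 143 191 242 241 171 107 127 137 139 137 137 131 115 158 212
 216 216 215 218 243 247 243 240]
240 [153 152 152 148 165 232 241 169 109 130 137 138 137 136 128 108 177 237
 240 237 238 239 240 240 240 239]
243 [152 151 152 150 147 221 243 167 110 131 137 139 139 135 13
[... 741 characters left out ...]
2 119 123 122 131 138 136 137 127 120 121 165 186
 180 181 180 183 183 179 175 179]
267 [ 88  60  66  68  66  79  91 110 133 135 139 139 138 131 121 115 111 112
 128 147 152 152 155 150 149 135]
270 [105  64  71  71  74  69  64  68  76  77  82  84  82  77  75  71  64  59
 100 130 135 141 139 140 132 103]
273 [194 195 198 199 203 169  96  69  75  77  77  76  72  75  59  55  55  60
  91 118 129 135 135 131 120  87]
0 [[343.58852558 214.74519627]] [[338.75596886 214.6746712 ]] [[348.42228168 214.81600627]]
0.03 [[343.12097908 237.59355681]] [[338.35413229 237.52068232]] [[347.888999   237.66652425]]
0.0724 [[342.47527088 268.84035106]] [[337.79971481 268.76442275]] [[347.15196289 268.91612644]]
```

Image and kinematics agree: the tip sits about 1 mm off, towards (-x,-y), with about 1° of lean. Now I move over the mouth, keeping the tip about 35 mm above the plate.

```bash
python3 -m inch '{"hand":[10,10,10,10,10],"slide":[[8,-22,0],[20,-56,0],[33,-91,0],[45,-125,0],[57,-158,0]],"spin":[0,0,0,0,0]}'
python3 -m inch '{"hand":[10,10,10,10,10],"slide":[[7,-18,0],[8.7,-23.9,0],[8.7,-23.9,0],[8.7,-23.9,-20],[8.7,-23.9,-20]],"spin":[0,0,0,0,0]}'
python3 -m inch '{"hand":[10,10,10],"slide":[[0,0,0],[0,0,0],[0,0,0]],"spin":[0,0,0]}'
python3 - <<'E'
from h import *
p,d=arm.capture("side");cv2.imwrite(f"pics/side4.png",cv2.resize(p[150:310,290:420,::-1],None,fx=4,fy=3.7,interpolation=cv2.INTER_CUBIC))
t,d=arm.capture("top");cv2.imwrite(f"pics/top4.png",t[:,:,::-1])
P=arm.read_state()["position"];print(P,arm.read_state()["contact_force"])
rows(p,190,262,340,366)
for z in (0,.03,.0724):print(z,proj("side",P-[0,0,z]))
print(proj("side",[.5,-.2527,.098]))
E
```

```text
time: 4.68
position: [0.4928, -0.2301, 0.2055]
eef_rot: [0.594, 0.382, 0.596, -0.382]
contact_force: [0.9, -0.4, -1.3]
finger_gap: 0.242
time: 5.1
position: [0.5, -0.2503, 0.184]
eef_rot: [0.593, 0.382, 0.598, -0.381]
contact_force: [-1.2, 0.7, -2.6]
finger_gap: 0.24
time: 5.35
position: [0.5018, -0.252, 0.1882]
eef_rot: [0.596, 0.381, 0.595, -0.381]
contact_force: [-0.2, 0.6, -1.6]
finger_gap: 0.239
[ 0.50173067 -0.25223006  0.18808224] [ 0.39073758  0.13490273 -1.78870448]
190 [155 152 154 154 154 125 124 156 147 126 123 126 126 125 125 125 119 139
 152 127 126 154 152 153 150 151]
193 [152 152 152 152 153 158 122  70  96 101 101 106 103 102 105 102 100  96
  69 127 155 153 152 152 152 152]
196 [154 153 153 152 156 152 154 162 151 121 111 122 121 122 118 115 118 151
 158 156 153 150 153 151 153 150]
199 [153 149 151 152 150 152 152 154 157 137 119 136 140 136 136 126 139 157
 156 154 152 153 153 151 151 147]
202 [152 153 152 152 153 151 154 159 113  80 129 138 139 137 135 119 138 156
 153 155 155 154 153 152 149 152]
205 [151 153 152 151 154 151 152 158 113  88 130 139 139 138 133 
[... 1477 characters left out ...]
36 131 149]
247 [157 161 153 130 130 130 135 131 133 139 144 147 146 150 149 142 141 137
 137 138 137 138 139 137 137 137]
250 [136 138 139 138 139 133 137 136 137 136 123 115 106 107 107 109 114 127
 132 140 139 138 138 138 136 137]
253 [138 137 135 136 136 134 137 140 118  62  47  53  50  54  52  54  54  48
  42  76 124 141 139 138 136 137]
256 [134 136 132 137 133 133 133 134 134 112  79  69  69  71  66  65  66  68
  80 116 137 137 137 137 134 136]
259 [176 173 177 178 176 176 172 172 172 172 174 173 174 177 178 174 175 177
 175 171 170 172 177 175 174 171]
0 [[352.26481763 190.50164416]]
0.03 [[351.80340316 208.96785111]]
0.0724 [[351.16197346 234.40793828]]
[[351.99849464 244.87127655]]
```

View pics/side4.png

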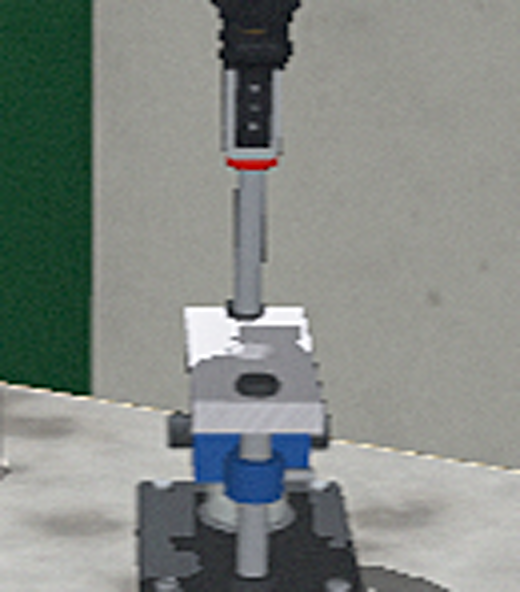

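View pics/top4.png

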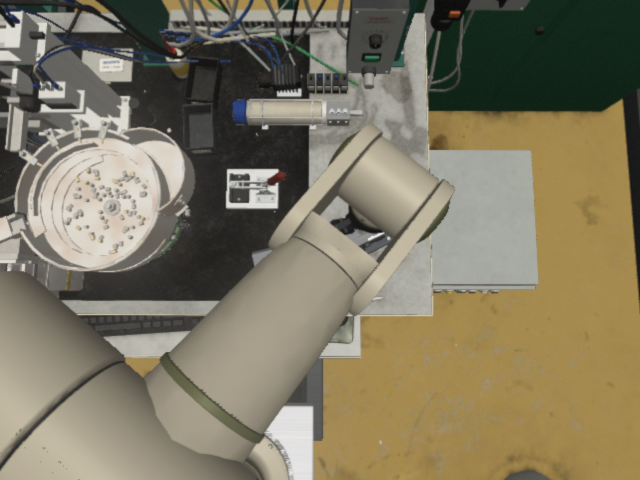

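The blade (u≈351.7) lines up with the mouth (u≈352), and the top view is blocked by the arm. I enter the funnel slowly, watching the force.

```bash
python3 -m inch '{"hand":[10,10,10,10,10],"slide":[[-0.5,0,-7],[-0.5,0,-14],[-0.5,0,-17],[-0.5,0,-17],[-0.5,0,-17]],"spin":[0,0,0,0,0]}'
python3 -m inch '{"hand":[10,10,10,10,10],"slide":[[0,0,-1.5],[0,0,-3],[0,0,-4.5],[0,0,-6],[0,0,-6]],"spin":[0,0,0,0,0]}'
```

```text
time: 5.87
position: [0.501, -0.2524, 0.17]
eef_rot: [0.595, 0.382, 0.596, -0.382]
contact_force: [0.5, -0.8, -1.4]
finger_gap: 0.242
time: 6.28
position: [0.501, -0.2524, 0.164]
eef_rot: [0.595, 0.382, 0.596, -0.382]
contact_force: [-0.1, 0.7, -1.1]
finger_gap: 0.241
```

```bash
python3 -m inch '{"hand":[10,10,10,10,10],"slide":[[0,0,-2],[0,0,-4],[0,0,-6],[0,0,-8],[0,0,-8]],"spin":[0,0,0,0,0]}'
python3 -m inch '{"hand":[10,10,10,10],"slide":[[0,0,-0.7],[0,0,-1.4],[0,0,-2],[0,0,-2]],"spin":[0,0,0,0]}'
```

```text
time: 6.7
position: [0.5009, -0.2523, 0.1558]
eef_rot: [0.595, 0.382, 0.596, -0.382]
contact_force: [-0.3, -0.1, -0.9]
finger_gap: 0.242
time: 7.03
position: [0.501, -0.2524, 0.1542]
eef_rot: [0.595, 0.382, 0.595, -0.382]
contact_force: [0.4, 0.3, -1.6]
finger_gap: 0.24
```

```bash
for i in 1; do :; done; python3 -m inch '{"hand":[10,10,10,10],"slide":[[0,0,-0.7],[0,0,-1.4],[0,0,-2],[0,0,-2]],"spin":[0,0,0,0]}'
python3 -m inch '{"hand":[10,10,10,10],"slide":[[0,0,-0.5],[0,0,-1],[0,0,-1.5],[0,0,-1.5]],"spin":[0,0,0,0]}'
```

```text
time: 7.37
position: [0.501, -0.2524, 0.1522]
eef_rot: [0.595, 0.382, 0.595, -0.382]
contact_force: [0.3, 1.0, -2.1]
finger_gap: 0.245
time: 7.7
position: [0.501, -0.2524, 0.1507]
eef_rot: [0.595, 0.382, 0.595, -0.382]
contact_force: [-0.6, 0.0, -1.3]
finger_gap: 0.242
```

```bash
python3 -m inch '{"hand":[10,10,10,10],"slide":[[0,0,-0.5],[0,0,-1],[0,0,-1.5],[0,0,-1.5]],"spin":[0,0,0,0]}'
```

```text
time: 8.03
position: [0.5013, -0.2524, 0.15]
eef_rot: [0.596, 0.382, 0.595, -0.382]
contact_force: [-0.7, -0.3, 5.2]
finger_gap: 0.243
```

Contact with the bush at TCP z about 0.1503 (tip about 0.078), as expected. I press gently.

```bash
python3 -m inch '{"hand":[10,10,10,10],"slide":[[0,0,-0.4],[0,0,-0.8],[0,0,-1.2],[0,0,-1.2]],"spin":[0,0,0,0]}'
```

```text
time: 8.37
position: [0.5015, -0.2527, 0.1493]
eef_rot: [0.596, 0.382, 0.595, -0.382]
contact_force: [-1.2, 1.1, 7.6]
finger_gap: 0.238
```

```bash
python3 -m inch '{"hand":[10,10,10,10],"slide":[[0,0,-0.4],[0,0,-0.8],[0,0,-1.2],[0,0,-1.2]],"spin":[0,0,0,0]}'
```

```text
time: 8.7
position: [0.5016, -0.2528, 0.1483]
eef_rot: [0.596, 0.381, 0.594, -0.382]
contact_force: [-1.0, 1.2, 8.5]
finger_gap: 0.242
```

```bash
python3 -m inch '{"hand":[10,10,10,10,10],"slide":[[0,0,-0.6],[0,0,-1.2],[0,0,-1.8],[0,0,-2.4],[0,0,-3]],"spin":[0,0,0,0,0]}'
```

```text
time: 9.12
position: [0.5016, -0.253, 0.1454]
eef_rot: [0.596, 0.381, 0.594, -0.382]
contact_force: [-1.3, 0.4, 8.5]
finger_gap: 0.244
```

```bash
python3 -m inch '{"hand":[10,10,10,10,10],"slide":[[0,0,-0.6],[0,0,-1.2],[0,0,-1.8],[0,0,-2.4],[0,0,-3]],"spin":[0,0,0,0,0]}'
```

```text
time: 9.53
position: [0.5017, -0.2531, 0.1425]
eef_rot: [0.597, 0.381, 0.594, -0.382]
contact_force: [-1.2, 0.8, 10.1]
finger_gap: 0.244
```

```bash
python3 -m inch '{"hand":[10,10,10,10,10],"slide":[[0,0,-0.6],[0,0,-1.2],[0,0,-1.8],[0,0,-2.4],[0,0,-3]],"spin":[0,0,0,0,0]}'
python3 - <<'E'
from h import *
p,d=arm.capture("side");cv2.imwrite(f"pics/side5.png",cv2.resize(p[170:310,290:420,::-1],None,fx=4.5,fy=4.2,interpolation=cv2.INTER_CUBIC))
P=arm.read_state()["position"];print(P,proj("side",P))
E
```

```text
time: 9.95
position: [0.5017, -0.2531, 0.1395]
eef_rot: [0.597, 0.381, 0.594, -0.382]
contact_force: [-1.1, 0.5, 9.8]
finger_gap: 0.242
[ 0.50161671 -0.25307719  0.13934518] [[351.79599359 220.17474421]]
```

View pics/side5.png

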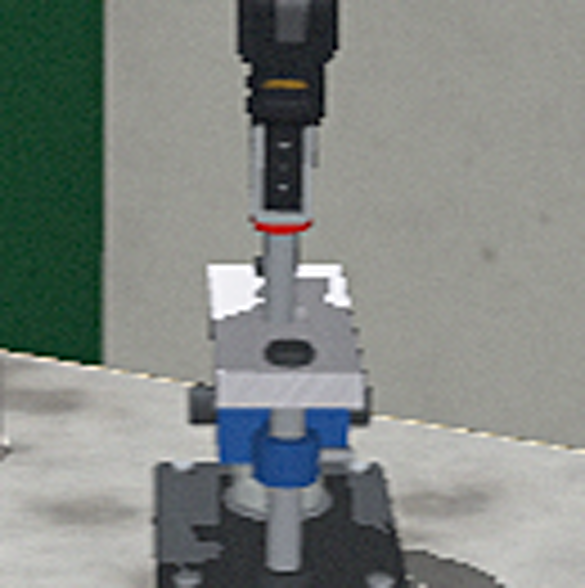

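The drift is inserted, the red strip under the finger is unchanged (no slip), and the force holds at about 10 N. I continue, with short steps once the tip nears 57 mm.

```bash
python3 -m inch '{"hand":[10,10,10,10,10],"slide":[[0,0,-0.6],[0,0,-1.2],[0,0,-1.8],[0,0,-2.4],[0,0,-3]],"spin":[0,0,0,0,0]}'
```

```text
time: 10.42
position: [0.5017, -0.2531, 0.1365]
eef_rot: [0.597, 0.381, 0.594, -0.382]
contact_force: [-0.9, 0.0, 10.3]
finger_gap: 0.24
```

```bash
python3 -m inch '{"hand":[10,10,10,10,10],"slide":[[0,0,-0.6],[0,0,-1.2],[0,0,-1.8],[0,0,-2.4],[0,0,-3]],"spin":[0,0,0,0,0]}'
```

```text
time: 10.83
position: [0.5016, -0.2531, 0.1335]
eef_rot: [0.596, 0.381, 0.594, -0.382]
contact_force: [-1.0, 0.6, 9.1]
finger_gap: 0.243
```

```bash
python3 -m inch '{"hand":[10,10,10,10],"slide":[[0,0,-0.5],[0,0,-1],[0,0,-1.5],[0,0,-1.5]],"spin":[0,0,0,0]}'
```

```text
time: 11.17
position: [0.5016, -0.2531, 0.1318]
eef_rot: [0.596, 0.381, 0.594, -0.382]
contact_force: [-1.4, -0.1, 8.6]
finger_gap: 0.245
```

```bash
python3 -m inch '{"hand":[10,10,10,10],"slide":[[0,0,-0.5],[0,0,-1],[0,0,-1.5],[0,0,-1.5]],"spin":[0,0,0,0]}'
```

```text
time: 11.5
position: [0.5016, -0.2531, 0.1303]
eef_rot: [0.596, 0.381, 0.594, -0.382]
contact_force: [-2.0, -0.5, 8.9]
finger_gap: 0.235
```

```bash
python3 -m inch '{"hand":[10,10,10,10],"slide":[[0,0,-0.4],[0,0,-0.8],[0,0,-1.2],[0,0,-1.5]],"spin":[0,0,0,0]}'
```

```text
time: 11.83
position: [0.5016, -0.2531, 0.1289]
eef_rot: [0.596, 0.381, 0.594, -0.382]
contact_force: [-1.4, 0.5, 10.2]
finger_gap: 0.243
```

```bash
python3 -m inch '{"hand":[10,10,10,10],"slide":[[0,0,-0.4],[0,0,-0.8],[0,0,-1.2],[0,0,-1.5]],"spin":[0,0,0,0]}'
```

```text
time: 12.17
position: [0.5016, -0.2531, 0.1274]
eef_rot: [0.596, 0.381, 0.594, -0.382]
contact_force: [-2.0, 0.1, 9.1]
finger_gap: 0.24
```

```bash
python3 -m inch '{"hand":[10,10,10,10],"slide":[[0,0,-0.4],[0,0,-0.8],[0,0,-1.2],[0,0,-1.5]],"spin":[0,0,0,0]}'
```

```text
time: 12.5
position: [0.5016, -0.2531, 0.1259]
eef_rot: [0.596, 0.381, 0.594, -0.382]
contact_force: [-1.4, 0.1, 11.5]
finger_gap: 0.244
```

```bash
python3 -m inch '{"hand":[10,10,10,10],"slide":[[0,0,-0.4],[0,0,-0.8],[0,0,-1.2],[0,0,-1.5]],"spin":[0,0,0,0]}'
```

```text
time: 12.83
position: [0.5016, -0.2531, 0.1244]
eef_rot: [0.596, 0.381, 0.594, -0.382]
contact_force: [-1.5, 1.2, 10.5]
finger_gap: 0.24
```

```bash
python3 -m inch '{"hand":[10,10,10,10],"slide":[[0,0,-0.4],[0,0,-0.8],[0,0,-1.2],[0,0,-1.5]],"spin":[0,0,0,0]}'
```

```text
time: 13.17
position: [0.5016, -0.253, 0.1228]
eef_rot: [0.596, 0.381, 0.594, -0.382]
contact_force: [-1.7, -0.0, 8.7]
finger_gap: 0.242
```

```bash
python3 -m inch '{"hand":[10,10,10,10],"slide":[[0,0,-0.4],[0,0,-0.8],[0,0,-1.2],[0,0,-1.5]],"spin":[0,0,0,0]}'
```

```text
time: 13.5
position: [0.5016, -0.2531, 0.1213]
eef_rot: [0.596, 0.381, 0.594, -0.382]
contact_force: [-0.7, 1.0, 8.9]
finger_gap: 0.248
```

```bash
python3 -m inch '{"hand":[10,10,10,10],"slide":[[0,0,-0.4],[0,0,-0.8],[0,0,-1.2],[0,0,-1.5]],"spin":[0,0,0,0]}'
```

```text
time: 13.83
position: [0.5009, -0.2523, 0.118]
eef_rot: [0.595, 0.382, 0.596, -0.382]
contact_force: [-0.1, -0.1, -1.7]
finger_gap: 0.242
```

The force fell to the free value (-1.7 N), so the bush has let go. I stop and withdraw.

```bash
python3 -m inch '{"hand":[10,10,10,10,10],"slide":[[0,0,3],[0,0,9],[0,0,18],[0,0,28],[0,0,40]],"spin":[0,0,0,0,0]}'
python3 -m inch '{"hand":[10,10,10,10,10],"slide":[[0,0,14],[0,0,30],[0,0,44],[0,0,48],[0,0,48]],"spin":[0,0,0,0,0]}'
python3 - <<'E'
from h import *
p,d=arm.capture("side");cv2.imwrite(f"pics/side6.png",cv2.resize(p[150:310,290:420,::-1],None,fx=4,fy=3.7,interpolation=cv2.INTER_CUBIC))
P=arm.read_state()["position"];print(P,proj("side",P))
E
```

```text
time: 14.25
position: [0.5011, -0.2525, 0.1596]
eef_rot: [0.595, 0.382, 0.595, -0.382]
contact_force: [0.6, -0.3, -2.5]
finger_gap: 0.239
time: 14.67
position: [0.5014, -0.2527, 0.2081]
eef_rot: [0.596, 0.381, 0.594, -0.382]
contact_force: [0.5, 0.1, -1.1]
finger_gap: 0.24
[ 0.50108708 -0.25241615  0.20685493] [[352.98510257 178.76744687]]
```

View pics/side6.png

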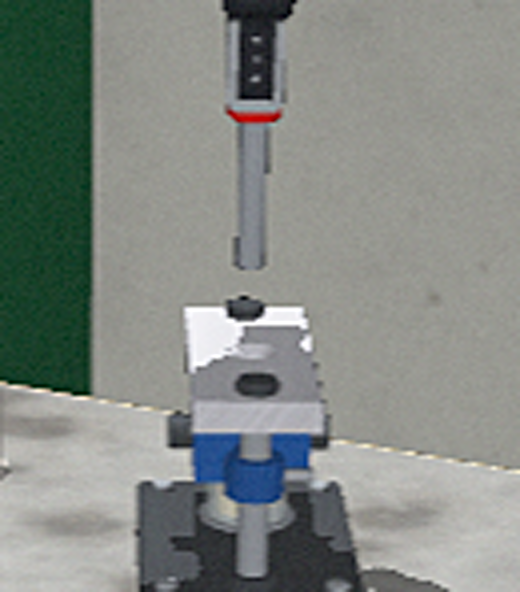

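The drift is out, and a brass tint shows in the cup below the receiver at crop (215,515). Next, back over the holder.

```bash
python3 -m inch '{"hand":[10,10,10,10,10],"slide":[[-8,22,0],[-20,56,0],[-33,91,0],[-45,125,0],[-57,159,0]],"spin":[0,0,0,0,0]}'
python3 -m inch '{"hand":[10,10,10,10,10],"slide":[[-6,17,-20],[-8.2,22.9,-50],[-8.2,22.9,-70],[-8.2,22.9,-70],[-8.2,22.9,-70]],"spin":[0,0,0,0,0]}'
python3 -m inch '{"hand":[10,10,10],"slide":[[0,0,0],[0,0,0],[0,0,0]],"spin":[0,0,0]}'
python3 - <<'E'
from h import *
p,d=arm.capture("side");cv2.imwrite(f"pics/side7.png",cv2.resize(p[220:380,290:400,::-1],None,fx=4,fy=3.7,interpolation=cv2.INTER_CUBIC))
P=arm.read_state()["position"];print(P,arm.read_state()["contact_force"])
rows(p,262,324,330,356)
for z in (0,.03,.0724):print(z,proj("side",P-[0,0,z]))
print(proj("side",[.4363,-.0708,.045]))
E
```

```text
time: 15.13
position: [0.4428, -0.0918, 0.2055]
eef_rot: [0.595, 0.382, 0.596, -0.382]
contact_force: [0.1, -0.2, -0.6]
finger_gap: 0.246
time: 15.55
position: [0.4355, -0.0704, 0.136]
eef_rot: [0.594, 0.381, 0.596, -0.382]
contact_force: [0.6, 0.3, -0.9]
finger_gap: 0.241
time: 15.8
position: [0.4364, -0.071, 0.1373]
eef_rot: [0.596, 0.382, 0.595, -0.382]
contact_force: [0.2, 0.3, -0.4]
finger_gap: 0.243
[ 0.43627731 -0.07088925  0.13720304] [-0.35412378 -0.14552705 -2.0281103 ]
262 [194 183 134 117 143 158 147  96  29  43  43  39  37  32  38  38  41  27
 121 159 153 165 181 183 183 188]
265 [195 164  86  94 140 161 146  93  23  35  36  34  34  34  37  29  34  22
 118 160 150 150 175 191 185 181]
268 [201 168  85  72 125 155 152 145 143 145 143 145 143 144 141 134 138 134
 150 158 147 132 138 143 143 141]
271 [195 193 161 136 143 131 108  96  85  80  83  87  88  89  87  87  91  89
  78  70  89 128 140 144 141 140]
274 [191 192 192 192 195 198 201 173 119 126 138 140 139 141 138 138 124  82
  51  57  65  79  95  98  99 100]
277 [193 189 189 191 189 190 199 176 129 121 136 139 142 143
[... 1149 characters left out ...]
58  59  54]
310 [ 87  91  83  82  88  85  76 105 128 131 139 140 139 134 131 120  79  42
  51  53  58  57  59  59  55  55]
313 [ 72  69  71  72  68  70  65  94 125 134 137 139 139 134 129 113  80  64
  65  64  70  62  68  69  66  67]
316 [ 63  64  64  64  62  62  60  90 122 134 140 144 140 136 127 107  77  61
  64  64  66  64  66  66  66  62]
319 [122 122  92 122 120 118 135 121  99 103  93  77  80  81  80  85  88  87
  90  97  92  99  95  95  91  90]
322 [141 142 140 143 142 143 141 148 116  73  78  77  82  82  85  79  83  84
  82  84  83  87  89  91  92  91]
0 [[342.03493705 265.94689255]]
0.03 [[341.59496201 287.38425332]]
0.0724 [[340.98801978 316.69218219]]
[[340.66742997 330.0174685 ]]
```

View pics/side7.png

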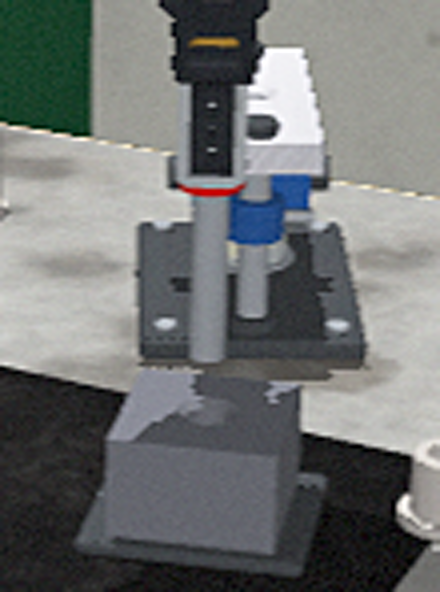

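The tip hangs at about u 341.4, while the hole looks nearer u≈343-344. I look closer before lowering.

```bash
python3 - <<'E'
from h import *
p,d=arm.capture("side");cv2.imwrite(f"pics/side8.png",cv2.resize(p[310:370,305:385,::-1],None,fx=9,fy=9,interpolation=cv2.INTER_CUBIC))
rows(p,318,346,314,368,1)
C=cloud("side",d)
for v,u in((338,325),(338,360),(326,360)):print(C[v,u])
E
```

```text
318 [161 157 154 154 152 149 147 143 141 147 134 105  88  88 105  91  95  93
  76  93  90  87 101  88  80  92 101 100 101  94  89  84  82  85  89  88
  91  95  92  89  89  83  81  84  83  79  80  80  78  81  79  81  83  83]
319 [153 150 151 150 152 148 145 144 146 150 146 135 118 121 140 117 122 121
  91 124 118 115 138 119  97 103  97  80  83  80  84  86  86  91  91  90
  97  98  97  97  90  87  83  83  84  81  83  79  79  81  83  81  86  85]
320 [151 150 151 149 149 147 145 145 152 152 153 151 138 143 151 140 142 142
 130 146 142 141 152 146 129 126 109  79  82  84  87  89  91  94  94  91
 101  99 102 102  92  93  87  80  83  81  83  78  79  79  82  78  82  84]
321 [154 153 151 148 145 145 147 146 151 150 146 143 142 143 144 144 143 143
 146 147 144 144 146 149 126 100  95  80  83  84  84  85  90  91  93  89
  98  96 100  99  96  96  89  80  82  80  81  81  79  78  79  78  80  83]
322 [155 155 150 150 146 148 150 150 149 147 142 140 142 142 142 142 141 140
 144 143 141 141 145 146 115  73  78  81  82  81  79  79  82  84  84  82
  88  89  89  90  95  90  84  94 101  99  97 102 100  
[... 4585 characters left out ...]
 101 101 104 102 104 105 103 103 103 104 101 105 104 102 101 102
 101  99  98  98 100  98  97  95  89  83  74  73  73  79  62  41  29  31]
344 [ 39  32  69 100 105 102 102 102 103 104 104 106 106 102 104 100 103 104
 101 105 103 102 103 101 103 103 103 100 103 101 101 102 103 102 100 103
 103 104 103 101 104 102 104 101  96  84  73  73  77  79  61  37  28  30]
345 [ 39  35  69 100 104 102 101 104 101 103 104 105 104 101 102 102 105 102
 102 105 103 104 103 101 103 103 104 100 104  99 104 100 103 102 100 105
 102 103 101 101 104 102 103 102  99  83  74  73  79  77  59  33  28  27]
[ 0.44457054 -0.03980539  0.04599897]
[ 0.40352027 -0.05925765  0.0466486 ]
[ 0.41736416 -0.09245474  0.04542062]
```

View pics/side8.png

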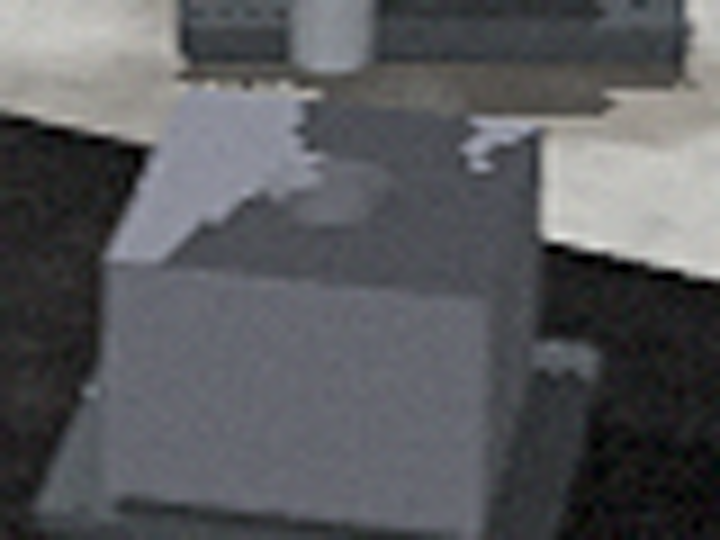

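```bash
python3 - <<'E'
from h import *
c=np.array([[107,262],[490,298],[540,128],[185,88]])/9+[305,310]-.45
P=plane("side",c,.045);print(P.round(4).tolist(),P.mean(0),[np.linalg.norm(P[i]-P[i-1]).round(4) for i in range(4)])
c=np.array([[75,372],[165,350],[185,445],[95,468]])/3.3+[230,140]-.35
Q=plane("top",c,.045);print(Q.mean(0),[np.linalg.norm(Q[i]-Q[i-1]).round(4) for i in range(4)])
print(plane("side",[(341.4,318)],.064))
E
```

```text
[[0.4545, -0.0348, 0.045], [0.401, -0.05, 0.045], [0.4146, -0.1021, 0.045], [0.4686, -0.0897, 0.045]] [ 0.43469161 -0.06916119  0.045     ] [np.float64(0.0567), np.float64(0.0556), np.float64(0.0538), np.float64(0.0554)]
[ 0.4362116  -0.07093795  0.045     ] [np.float64(0.0598), np.float64(0.0565), np.float64(0.0593), np.float64(0.0562)]
[[ 0.43484994 -0.0691011   0.064     ]]
```

The block corners give a hole centre that matches the tip position in the same view. I lower gently.

```bash
python3 -m inch '{"hand":[10,10,10,10,10],"slide":[[-0.4,0.4,-6],[-0.4,0.4,-12],[-0.4,0.4,-17],[-0.4,0.4,-20],[-0.4,0.4,-20]],"spin":[0,0,0,0,0]}'
python3 -m inch '{"hand":[10,10,10,10,10],"slide":[[0,0,-1.5],[0,0,-3],[0,0,-4.5],[0,0,-6],[0,0,-6]],"spin":[0,0,0,0,0]}'
```

```text
time: 16.32
position: [0.4351, -0.07, 0.1156]
eef_rot: [0.595, 0.382, 0.596, -0.382]
contact_force: [0.1, -0.3, -1.6]
finger_gap: 0.242
time: 16.73
position: [0.4354, -0.0701, 0.1102]
eef_rot: [0.595, 0.382, 0.595, -0.382]
contact_force: [-0.3, -0.4, -1.7]
finger_gap: 0.244
```

```bash
python3 -m inch '{"hand":[10,10,10,10,10],"slide":[[0,0,-3],[0,0,-6],[0,0,-10],[0,0,-14],[0,0,-14]],"spin":[0,0,0,0,0]}'
python3 -m inch '{"hand":[10,10,10,10,10],"slide":[[0,0,-3],[0,0,-6],[0,0,-9],[0,0,-12],[0,0,-14]],"spin":[0,0,0,0,0]}'
python3 -m inch '{"hand":[10,10,10,10,10],"slide":[[0,0,-1],[0,0,-2],[0,0,-3],[0,0,-3],[0,0,-3]],"spin":[0,0,0,0,0]}'
```

```text
time: 17.15
position: [0.4351, -0.07, 0.0956]
eef_rot: [0.595, 0.382, 0.596, -0.382]
contact_force: [-0.7, -0.0, -2.0]
finger_gap: 0.241
time: 17.57
position: [0.4354, -0.0701, 0.082]
eef_rot: [0.595, 0.382, 0.595, -0.382]
contact_force: [0.2, -0.4, -1.1]
finger_gap: 0.242
time: 17.98
position: [0.4355, -0.0701, 0.0795]
eef_rot: [0.595, 0.382, 0.595, -0.382]
contact_force: [-0.1, 0.7, -1.8]
finger_gap: 0.241
```

```bash
python3 -m inch '{"hand":[10,10,10,10],"slide":[[0,0,-0.7],[0,0,-1.4],[0,0,-1.8],[0,0,-1.8]],"spin":[0,0,0,0]}'
```

```text
time: 18.32
position: [0.4355, -0.0701, 0.0776]
eef_rot: [0.595, 0.382, 0.595, -0.382]
contact_force: [0.5, -0.3, -1.2]
finger_gap: 0.241
```

```bash
python3 -m inch '{"hand":[10,10,10],"slide":[[0,0,-0.4],[0,0,-0.8],[0,0,-0.8]],"spin":[0,0,0]}'
```

```text
time: 18.57
position: [0.4357, -0.0701, 0.0774]
eef_rot: [0.596, 0.382, 0.595, -0.381]
contact_force: [-1.0, 1.1, 8.0]
finger_gap: 0.243
```

It bottomed at the same height it was picked from (0.0774). I relax the pressure, open and rise.

```bash
python3 -m inch '{"hand":[10,24,28,36,46],"slide":[[0,0,0.6],[0,0,0.6],[0,0,0.6],[0,0,0.6],[0,0,0.6]],"spin":[0,0,0,0,0]}'
python3 -m inch '{"hand":[60,85,85,85,85],"slide":[[0,0,0],[0,0,0],[0,0,0],[0,0,0],[0,0,0]],"spin":[0,0,0,0,0]}'
python3 - <<'E'
from h import *
p,d=arm.capture("side");cv2.imwrite(f"pics/side9.png",cv2.resize(p[220:380,290:400,::-1],None,fx=4,fy=3.7,interpolation=cv2.INTER_CUBIC))
E
```

```text
time: 18.98
position: [0.4355, -0.0702, 0.0774]
eef_rot: [0.595, 0.382, 0.595, -0.382]
contact_force: [-0.3, -0.1, -0.0]
finger_gap: 0.537
time: 19.4
position: [0.4355, -0.0701, 0.0774]
eef_rot: [0.595, 0.382, 0.595, -0.382]
contact_force: [-0.1, -0.2, -0.1]
finger_gap: 0.994
```

View pics/side9.png

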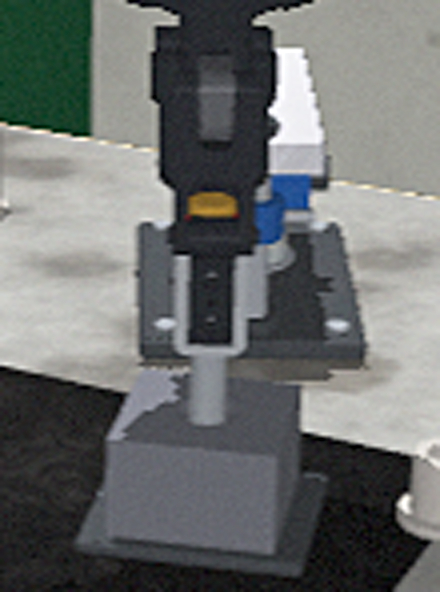

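The drift is free in the holder, its blade entering the block at about (342,330). I rise straight up and clear the view back towards the start.

```bash
python3 -m inch '{"hand":[85,85,85,85,85],"slide":[[0,0,15],[0,0,45],[0,0,80],[0,0,115],[0,0,150]],"spin":[0,0,0,0,0]}'
python3 -m inch '{"hand":[85,85,85,85,85],"slide":[[-10,-20,10],[-25,-54,10],[-42,-90,10],[-59,-126,10],[-76,-162,10]],"spin":[0,0,0,0,0]}'
python3 -m inch '{"hand":[85,85,85,85,85],"slide":[[-17,-36,0],[-34,-72,0],[-51,-108,0],[-69,-144,0],[-86,-179,0]],"spin":[0,0,0,0,0]}'
python3 -m inch '{"hand":[85,85,85,85,85],"slide":[[-17,-36,0],[-30,-70,0],[-30,-70,0],[-30,-70,0],[-30,-70,0]],"spin":[0,0,0,0,0]}'
python3 - <<'E'
from h import *
for n in("side","top"):
    p,d=arm.capture(n);np.savez(n+"9.npz",p=p,d=d)
    x0,y0,x1,y1=(290,220,430,400) if n=="side" else (230,140,430,320)
    cv2.imwrite(f"pics/{n}10.png",cv2.resize(p[y0:y1,x0:x1,::-1],None,fx=3.3,fy=3.3,interpolation=cv2.INTER_CUBIC))
s=np.load("side9.npz")["p"];hsv=cv2.cvtColor(s,cv2.COLOR_RGB2HSV).astype(int)
H,S,V=hsv[...,0],hsv[...,1],hsv[...,2];b=((H>9)&(H<28)&(S>110)&(V>80));b[:265]=0;b[285:]=0;b[:,:330]=0;b[:,356:]=0
v,u=np.where(b);print("cap side",u.min(),u.max(),v.min(),v.max(),u.mean(),v.mean())
t=np.load("top9.npz")["p"];hsv=cv2.cvtColor(t,cv2.COLOR_RGB2HSV).astype(int)
H,S,V=hsv[...,0],hsv[...,1],hsv[...,2];b=((H>9)&(H<28)&(S>110)&(V>80));b[:245]=0;b[280:]=0;b[:,:250]=0;b[:,285:]=0
v,u=np.where(b);c=(u.mean(),v.mean());print("cap top",c,plane("top",c,.126))
E
```

```text
time: 19.87
position: [0.435, -0.0699, 0.2291]
eef_rot: [0.595, 0.382, 0.595, -0.382]
contact_force: [1.9, 0.4, -0.6]
finger_gap: 0.991
time: 20.28
position: [0.3583, -0.2334, 0.2376]
eef_rot: [0.596, 0.381, 0.595, -0.381]
contact_force: [0.7, -1.0, -0.3]
finger_gap: 0.995
time: 20.7
position: [0.272, -0.4128, 0.2374]
eef_rot: [0.595, 0.382, 0.595, -0.382]
contact_force: [1.3, 0.0, 0.5]
finger_gap: 0.998
time: 21.12
position: [0.2436, -0.4806, 0.2371]
eef_rot: [0.595, 0.382, 0.596, -0.381]
contact_force: [-0.6, 0.1, 0.8]
finger_gap: 0.994
cap side 337 348 272 279 342.7088607594937 275.5189873417722
cap top (np.float64(263.39285714285717), np.float64(261.76785714285717)) [[ 0.43479581 -0.0702637   0.126     ]]
```

View pics/side10.png

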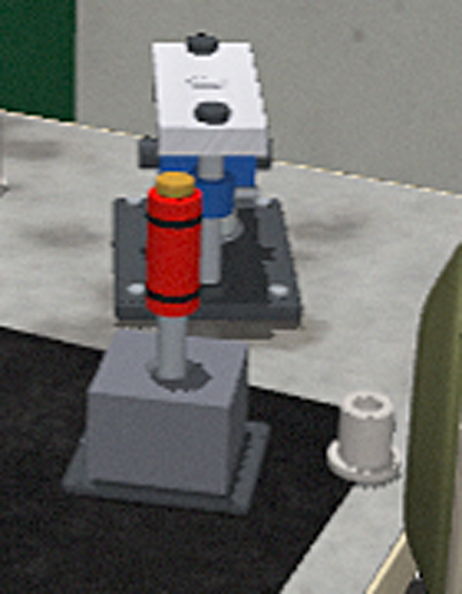

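View pics/top10.png

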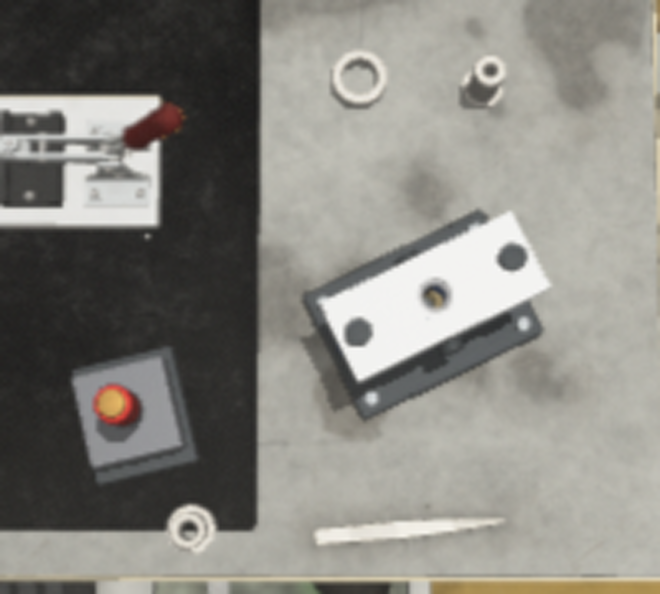

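```bash
python3 - <<'E'
from h import *
for f in("top0","top9"):
    z=np.load(f+".npz");C=cloud("top",z["d"]);print(f,C[226:233,358:366,2].round(3).tolist())
    k=z["p"][226:233,358:366].astype(int);print((k[...,0]-k[...,2]).tolist())
a=np.load("side0.npz")["p"].astype(int);b=np.load("side9.npz")["p"].astype(int)
D=abs(a-b).sum(2)[220:400,290:430];v,u=np.where(D>90);print(len(v),list(zip(u+290,v+220))[:40])
ta=np.load("top0.npz")["p"].astype(int);tb=np.load("top9.npz")["p"].astype(int)
D=abs(ta-tb).sum(2)[140:310,230:420];v,u=np.where(D>90);print(len(v),[(int(x+230),int(y+140)) for x,y in zip(u,v)][:40])
E
```

```text
top0 [[0.095, 0.094, 0.086, 0.085, 0.09, 0.093, 0.094, 0.098], [0.091, 0.079, 0.078, 0.945, 0.078, 0.083, 0.092, 0.094], [0.076, 0.076, 0.075, 0.075, 0.081, 0.077, 0.086, 0.094], [0.074, 0.062, 0.06, 0.064, 0.07, 0.077, 0.076, 0.094], [0.024, 0.021, 0.02, 0.02, 0.065, 0.079, 0.077, 0.095], [0.021, 0.023, 0.021, 0.024, 0.057, 0.079, 0.079, 0.092], [0.094, 0.021, 0.021, 0.018, 0.057, 0.077, 0.098, 0.096]]
[[2, 5, 12, 12, 11, 5, 2, 2], [14, 32, 41, 43, 43, 28, 8, 2], [33, 42, 41, 42, 45, 45, 28, 6], [36, 34, 26, 29, 36, 46, 38, 11], [16, 9, 3, 8, 24, 40, 43, 13], [3, 0, -3, 0, 17, 41, 38, 11], [1, -1, -2, 2, 26, 41, 27, 7]]
top9 [[0.097, 0.094, 0.086, 0.086, 0.088, 0.093, 0.093, 0.095], [0.094, 0.071, 0.066, 0.054, 0.06, 0.082, 0.09, 0.094], [0.063, 0.055, 0.046, 0.042, 0.05, 0.058, 0.084, 0.094], [0.034, 0.034, 0.036, 0.044, 0.043, 0.047, 0.062, 0.095], [0.022, 0.02, 0.024, 0.035, 0.042, 0.043, 0.053, 0.094], [0.021, 0.021, 0.019, 0.031, 0.043, 0.042, 0.049, 0.094], [0.095, 0.018, 0.023, 0.029, 0.044, 0.043, 0.096, 0.095]]
[[2, 1, 0, -4, -5, -1, 1, 2], [1, 0, 2, -11, -19, -11, -2, 2], 
[... 1007 characters left out ...]
 np.int64(287)), (np.int64(344), np.int64(287)), (np.int64(345), np.int64(287)), (np.int64(336), np.int64(288)), (np.int64(337), np.int64(288)), (np.int64(350), np.int64(288)), (np.int64(340), np.int64(289)), (np.int64(341), np.int64(289)), (np.int64(342), np.int64(289)), (np.int64(346), np.int64(289)), (np.int64(347), np.int64(289)), (np.int64(429), np.int64(291)), (np.int64(428), np.int64(292)), (np.int64(429), np.int64(292))]
22 [(359, 227), (360, 227), (361, 227), (362, 227), (363, 227), (358, 228), (359, 228), (360, 228), (362, 228), (363, 228), (364, 228), (358, 229), (359, 229), (364, 229), (364, 230), (364, 231), (363, 232), (270, 259), (271, 260), (259, 266), (271, 269), (269, 271)]
```

The bush top went from about 78 mm to about 43 mm, which matches the release height minus the 4.5 mm drop. The bystanders have not moved, so I hand in.

```bash
python3 - <<'E'
from station import arm
print(arm.sign_off(),arm.read_state()["time"])
E
```

```text
the job is handed in; nothing more can be done
the job is handed in; nothing more can be done
```

The bush is pressed out and in the catch cup. The drift is back upright in its holder, and the job was handed in at about 21 s of the 58 s allowed.

- **Pressing:** Force readings between steps stayed at about 9–13 N on the bush, corrected for the drift's weight, against the 25 N limit. At the let-go the force dropped to the free value, and I stopped and withdrew. The drift went at most about 3.3 mm past the release point, so it did not reach the 4.5 mm that would ram the bush. Side forces in the guide read 2 N or less.
- **Bush:** The top camera's depth shows its upper end down from about 78 mm to about 43 mm. That matches the release height less the 4.5 mm fall, so it is resting on the cup floor. I did not read the jaw joints directly.
- **Drift:** It bottomed in the holder at the same gripper height it was picked up from (TCP z 0.0774 m), with a brief contact of about 9 N. The cap is now within 1 mm of where it started, standing slightly more upright than before.
- **Bystanders:** Comparing top pictures from before and after shows changes only at the stand's hole and the drift. The ring and both loose bushes have not moved.
- **Disagreements:** The two cameras differed by about 2 mm on the holder's centre, within their calibration. The insertion showed no side contact. No check failed.

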